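# Set up a shaft and its height master for inspection

### The job

Set up the shaft for a height check: on the middle of the yellow plate put the blue riser, on the middle of that the V-block with its groove up and running along the riser's long side, and lay the shaft lengthwise in the groove, seated and centred. On the middle of the green plate build the master of the same height: the white ceramic block standing upright, with the brass disc flat on the middle of its top. Never tip the ceramic block over, and leave the amber bottle and the small aluminium casting where they are.

Things in the scene. Friction and masses are not known exactly. Their poses are not given: they have to be found in the camera images.
- yellow_plate: Target: flat square steel plate with a yellow edge, 100 x 100 x 10 mm, fixed to the bench. Origin: centre of its underside, on the bench; its top is 10 mm above. z up, x and y along its sides.
- green_plate: Target: flat square steel plate with a green edge, 100 x 100 x 10 mm, fixed to the bench. Origin: centre of its underside; its top is 10 mm above. z up, x and y along its sides.
- riser: Blue painted solid block, 70 mm (its x) x 56 mm (its y) x 40 mm high, about 0.4 kg, standing on the bench. Origin: centre of its underside; z up. Grips well across the 56 mm.
- vblock: Dark steel V-block, 50 (its x) x 52 (its y) x 34 mm high, 0.55 kg, groove up. The 90-degree groove runs right through along its x, over the middle of its y: 32 mm wide at the top, 16 mm deep, with a solid cheek 10 mm thick on either side. Origin: centre of its underside; z up. Grips well across the 52 mm.
- shaft: Aluminium shaft lying along its x, 0.35 kg: round middle 34 mm in diameter, 80 mm long, between two orange square ends (40 x 40, 15 mm long); 110 mm in all. Origin: under its middle, 20 mm below its axis; z up at the start. Grips well across the round middle (its y).
- shaft_mid (a point): Middle of the shaft, on its axis, 20 mm above the bench at the start; x along the shaft. Seated in the V-block it is 42 mm above the V-block's underside (8 mm above its top), the square ends hanging beyond the ends of the block.
- white_block: White ceramic block, 45 x 45 mm and 70 mm high, about 0.5 kg, standing upright. Origin: centre of its underside; z up, x and y along its sides.
- brass_disc: Solid brass disc, 38 mm in diameter, 29 mm high, about 0.27 kg, standing on its flat face. Origin: centre of its underside; z up.
- bottle: Bystander: amber bottle with a red cap, about 52 mm in diameter, 110 mm high, loose. Origin: centre of its underside; z up.
- casting: Bystander: small unpainted aluminium casting, 85 mm (its x) x 60 mm (its y), with a round boss and an end lug up to 26 mm high, loose. Origin: under the middle of its length, on the bench; z up.
Not all that is in view belongs to the job. Leave any pink look-alike of the vblock alone.

How it is judged:
At the end, for the whole second after the job is handed in: Riser within 15 mm of the yellow plate's middle, V-block within 12 mm on it (groove along within 0.2 rad), shaft seated within 4 mm, lengthwise 13; white block within 15 mm on the green plate, disc within 12 mm on it; heights within 3 mm, tilts below 0.05 rad, all at rest (horizontal distance between riser and yellow_plate below 0.015 m and height (world z) of riser between 0.007 and 0.013 m and angle between each of riser, vblock, white_block, brass_disc's own z axis and vertical below 0.05 rad and horizontal distance between vblock and riser below 0.012 m and height (world z) of vblock between 0.047 and 0.053 m and angle between the x axis of vblock and the x axis of riser, either way round below 0.2 rad and x of shaft_mid in the frame of vblock between -0.013 and 0.013 m and y of shaft_mid in the frame of vblock between -0.004 and 0.004 m and z of shaft_mid in the frame of vblock between 0.039 and 0.045 m and angle between the x axis of shaft and the x axis of vblock, either way round below 0.06 rad and horizontal distance between white_block and green_plate below 0.015 m and height (world z) of white_block between 0.007 and 0.013 m and horizontal distance between brass_disc and white_block below 0.012 m and height (world z) of brass_disc between 0.077 and 0.083 m and linear speed of each of riser, vblock, shaft, white_block, brass_disc below 0.02 m/s and angular speed of each of riser, vblock, shaft, white_block, brass_disc below 0.2 rad/s); the robot touches nothing.
It fails at once if the amber bottle is shifted or knocked over (its foot moves more than 15 mm) (distance of bottle from where it was at the start of the episode above 0.015 m).
It fails at once if the aluminium casting is shifted (more than 15 mm) (distance of casting from where it was at the start of the episode above 0.015 m).
It fails at once if the ceramic block is tipped over (more than 0.8 rad) (angle between white_block's own z axis and vertical above 0.8 rad).
It also fails if it takes over 136 s, if anything falls off the work surface, if the arm or the gripper's body presses on something with over 40 N, if the wrist force passes 120 N, or if a joint passes its speed limit or range.

### The arm

A 6-joint arm with a two-finger parallel gripper is mounted at the origin on the work surface. World frame = base frame: x ahead of the robot, y to its left, z up, the work surface at z = 0. Lengths are in m, angles in rad, forces in N, time in s.
With the tool pointing down it reaches from about 0.35 to 0.975 m from the base axis. Payload 4.9 kg.
Tool frame: the origin (TCP) lies midway between the tips of the shut fingers; the grasp point (between the pads) lies 19 mm behind it (env.tcp_to_grasp is the distance from the TCP to the grasp point, in m); z points along the fingers, y is the line along which they close (so a half turn about z gives the same grasp; the last joint's range is limited). The gripper opens to 85 mm and grips with 20 to 120 N. Pads are 22 mm wide; open, the fingers measure 114 mm over their backs; the gripper's body (76 mm by 85 mm) begins 54 mm behind the grasp point. The pads swing forward as they close: fully open they stand 13 mm farther back than shut.
Start: joints at [1.164, 0.053, 1.613, -0, 1.476, -0.119], TCP at [0.177, 0.599, 0.231] pointing down, gripper open.
Joint ranges: [-3.01, 3.01], [-1.01, 2.22], [0.06, 2.58], [-1.02, 4.17], [0.09, 2.62], [-3.14, 3.14]. Speed limits (rad/s): [2.57, 2.57, 3.14, 3.14, 3.14, 3.14].

### API

Orientations are given as a unit quaternion [x, y, z, w].
In Python, from rig import readout, viewer, env gives the robot as it stands.
- The arm moves only by the tool send_rows, never from a script. Its argument "commands" is one flat list of numbers, 5 for each row, row after row: the finger opening in m, from 0 to 0.0854, then the shift along the tool's x, y, z in m, then the turn about the tool's z in degrees. In form: [gripper, dx, dy, dz, spin, gripper, dx, dy, dz, spin, ...]. A call has 1 to 5 rows; each row shifts and turns the commanded pose from where the row before left it, along the tool's axes as they then stand; what a row does not reach is not made up. A row lasts 1/8 s, in which the tool goes at most 62.5 mm and 10.7 degrees, less where a joint would pass 70% of its speed; a pose out of reach is approached as far as the arm can. A call is refused whole if a number of a shift passes 0.0625 or a number of a turn 10.7, either way. A call with a gripper value outside its range is refused whole. The fingers move at their own pace and stop on an object; the grip force is fixed at half the most. Time passes only in rows, so rows that do not move let the fingers close. It gives the time, the measured TCP pose, the force, the opening and the grip force at its end, in the units of the state.
- readout.state(): the state, without advancing time (a new reading comes with each control period).
- viewer.camera(name): name is "side" or "top"; returns a dict with "pixels" (480x640x3 uint8, blue, green, red), "K" (3x3 intrinsics, pixels), "dist" ([k1, k2, p1, p2, k3] as OpenCV has them; the pictures are not rectified), "R" (3x3) and "t" (3): a world point X has camera coordinates R X + t. Camera axes: x right, y down, z forward; pixel columns grow to the right and rows downward; lengths in m; the calibration is good to about 2 mm. A picture is of the moment at which its call begins. There is no depth.
- env.hand_in(): hands the job in; it is judged then, once.
The state is a dict: "time_s": time; "qpos": joint angles; "dq": joint speeds; "tau": joint torques, N m; "eef_pos": TCP position; "eef_rot": TCP orientation; "force": force on the tool from outside, world axes, zero at the start; "ft_torque": the same for the moment, N m; "width": opening from 0.0 (shut) to 1.0 (fully open); "grasp_force": force on a finger pad.
Only numpy, scipy, OpenCV 4.12 (cv2) and the standard library are available. Lean on these libraries where they do the work, as an engineer would, in place of code of your own. Each camera call takes 0.05 s, during which the arm holds its last target. There are 200 camera calls.

## Working session

There is one attempt and no reset: what is moved stays moved. The work goes in short steps, Python scripts to look and compute and a tool call to move; the robot and the scene stay as the last step left them, time stands still between calls to the robot, and variables do not carry over. Pictures are saved under pics/ and viewed, at most 14 in all, crops included, and the job is handed in when it is done.

Besides the shell and the picture viewer there is one more tool, called after ">>>" as a command line: name --argument value ..., lists and objects as JSON in quotes. send_rows: Moves the arm, as the interface text tells. Its arguments: {"type":"object","properties":{"commands":{"type":"array"}},"required":["commands"]}

```bash
ls; mkdir -p pics
cat > h.py <<'E'
import numpy as np, cv2
from rig import readout, viewer, env
def ray(c,uv):
    p=cv2.undistortPoints(np.array([[uv]],float),c["K"],np.array(c["dist"],float))[0,0]
    R=np.array(c["R"]);t=np.array(c["t"])
    return -R.T@t, R.T@np.array([p[0],p[1],1.])
def onz(c,uv,z):
    o,d=ray(c,uv); return (o+d*(z-o[2])/d[2])
def tri(c1,u1,c2,u2):
    o1,d1=ray(c1,u1);o2,d2=ray(c2,u2)
    s=np.linalg.lstsq(np.c_[d1,-d2],o2-o1,rcond=None)[0]
    a=o1+s[0]*d1;b=o2+s[1]*d2
    return (a+b)/2,np.linalg.norm(a-b)
def proj(c,X):
    return cv2.projectPoints(np.array(X,float).reshape(-1,3),cv2.Rodrigues(np.array(c["R"]))[0],np.array(c["t"],float),np.array(c["K"]),np.array(c["dist"],float))[0][:,0]
E
python3 - <<'E'
from h import *
np.set_printoptions(precision=4,suppress=True)
print(readout.state())
for n in("top","side"):
    c=viewer.camera(n); cv2.imwrite(f"pics/{n}0.png",c["pixels"]); R=np.array(c["R"]);print(n,-R.T@np.array(c["t"]),R[2],c["K"][0],c["dist"])
    np.save(f"{n}0.npy",c,allow_pickle=True)
E
```

```text
pics
{'time_s': 0.0, 'qpos': array([ 1.164 ,  0.0534,  1.6143, -0.    ,  1.476 , -0.119 ]), 'dq': array([ 0.0028,  0.0001, -0.0014,  0.0013, -0.0001, -0.001 ]), 'tau': array([ -0.002 , -39.3725, -37.0153,  -0.0004,   0.0074,  -0.    ]), 'eef_pos': array([0.1772, 0.5987, 0.23  ]), 'eef_rot': array([ 0.1434,  0.9897, -0.001 , -0.0003]), 'force': array([ 0.2085, -0.5365, -0.1157]), 'ft_torque': array([-0.0093, -0.018 ,  0.0139]), 'grasp_force': 0.0, 'width': 0.9995197033005312}
top [ 0.4299 -0.0095  1.4255] [ 0.0516  0.0133 -0.9986] [606.0755   0.     315.6761] [-0.0024  0.      0.      0.      0.    ]
side [0.4694 0.8705 0.7485] [ 0.043  -0.7723 -0.6338] [445.6877   0.     320.5333] [-0.0053  0.      0.      0.      0.    ]
```

View pics/top0.png

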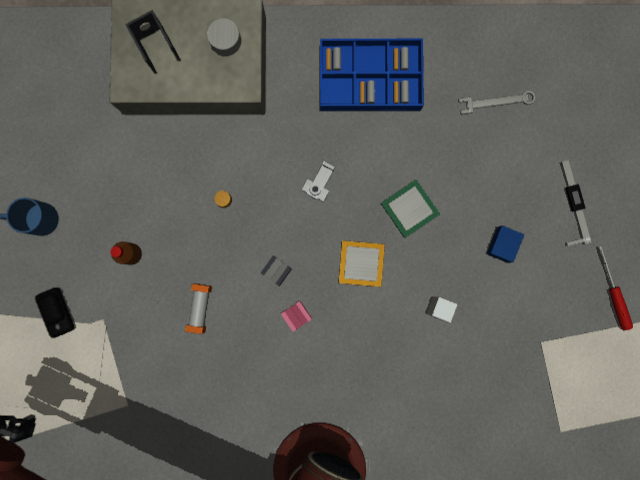

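View pics/side0.png

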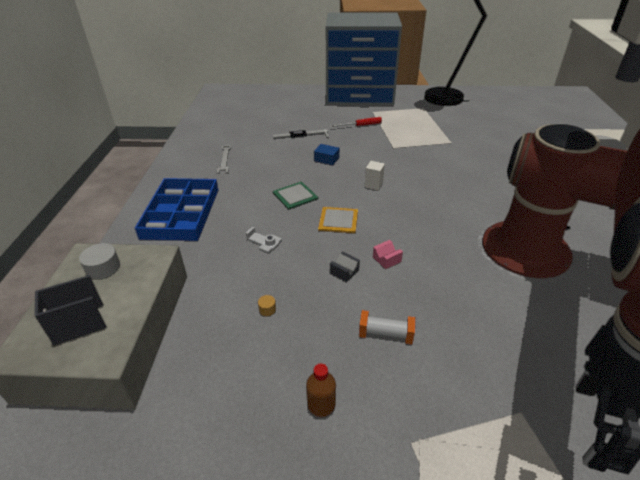

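The top view shows bottle (125,253), shaft (198,308), disc (223,199), V-block (277,270), pink decoy (296,316), yellow plate (361,263), green plate (410,208), riser (506,243), white block (443,309) and casting (320,182). The side view shows them all unobstructed too: riser (326,154), white (374,175), V-block (345,265), shaft (387,327).

Run:
```python
from h import *
t=np.load("top0.npy",allow_pickle=True).item()["pixels"];s=np.load("side0.npy",allow_pickle=True).item()["pixels"]
def cr(im,x,y,w,h,k): return cv2.resize(im[y:y+h,x:x+w],None,fx=k,fy=k,interpolation=cv2.INTER_NEAREST)
A=[cr(t,180,270,50,70,5),cr(t,250,245,50,70,5),cr(t,420,285,50,35,5)]
def at(cv,im,x,y): cv[y:y+im.shape[0],x:x+im.shape[1]]=im
cv_=np.zeros((600,800,3),np.uint8)
at(cv_,cr(t,180,275,45,65,4),0,0);at(cv_,cr(t,255,250,45,40,4),185,0);at(cv_,cr(t,420,290,45,40,4),370,0);at(cv_,cr(t,485,222,45,45,4),555,0);at(cv_,cr(t,205,185,40,30,4),185,165)
at(cv_,cr(s,350,305,75,45,4),0,290);at(cv_,cr(s,325,245,45,40,4),305,290);at(cv_,cr(s,355,155,40,40,4),490,290);at(cv_,cr(s,308,140,40,30,4),640,200);at(cv_,cr(s,250,290,35,30,4),655,330)
at(cv_,cr(s,310,200,60,35,4),0,475 - 15);at(cv_,cr(s,265,175,60,35,4),245,460)
cv2.imwrite("pics/c0.png",cv_)
```

```text
(no output)
```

View pics/c0.png

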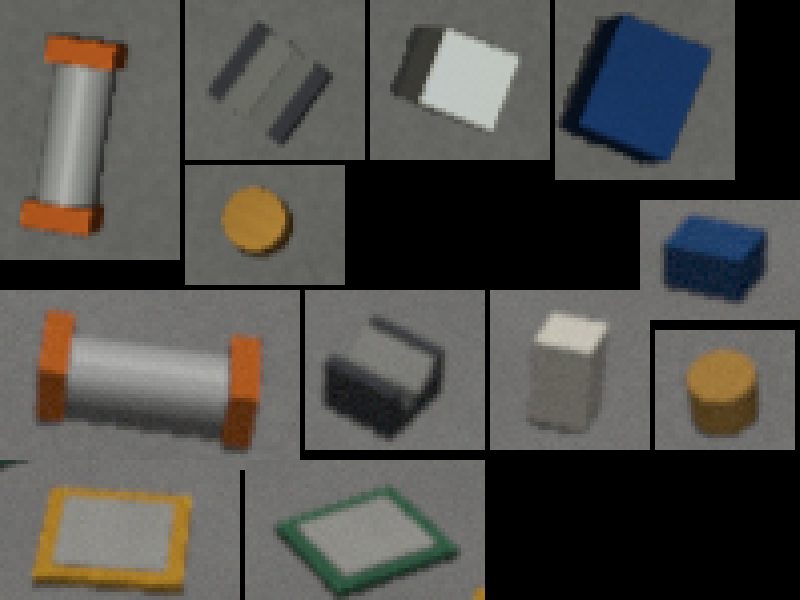

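The crops show that top faces are separable from sides by brightness; V-block cheeks appear as two dark strips in the top view, with edges usable in the side view.

```bash
cat >> h.py <<'E'
# boxes: (x,y,w,h)
def blob(im,box,f,hull=True):
    x,y,w,h=box; k=3
    b=cv2.resize(im[y:y+h,x:x+w],None,fx=k,fy=k,interpolation=cv2.INTER_CUBIC)
    hsv=cv2.cvtColor(b,cv2.COLOR_BGR2HSV).astype(int)
    m=f(hsv[...,0],hsv[...,1],hsv[...,2]).astype(np.uint8)
    cs=[c for c in cv2.findContours(m,cv2.RETR_EXTERNAL,cv2.CHAIN_APPROX_NONE)[0] if cv2.contourArea(c)>60]
    if not cs: return None
    p=cv2.convexHull(np.vstack(cs))[:,0].astype(float)
    return (p+.5)/k-.5+[x,y]
def quadc(p):  # centre + quad corners from minimal-area approximations
    q=cv2.approxPolyN(p.astype(np.float32).reshape(-1,1,2),4)[0].astype(float) if hasattr(cv2,"approxPolyN") else cv2.boxPoints(cv2.minAreaRect(p.astype(np.float32)))
    d1,d2=q[2]-q[0],q[3]-q[1]
    s=np.linalg.solve(np.c_[d1,-d2],q[1]-q[0]); return q[0]+s[0]*d1,q
def world(c,p,z):
    w=np.array([onz(c,u,z)[:2] for u in p],np.float32)
    r=cv2.minAreaRect(w*1000); b=cv2.boxPoints(r); e=b[1]-b[0],b[2]-b[1]
    L=[np.linalg.norm(v) for v in e]; i=int(np.argmax(L))
    return np.array(r[0])/1000,L[i],L[1-i],np.degrees(np.arctan2(e[i][1],e[i][0]))%180
E
cat > m.py <<'E'
from h import *
np.set_printoptions(precision=4,suppress=True)
T=np.load("top0.npy",allow_pickle=True).item();S=np.load("side0.npy",allow_pickle=True).item()
or_=lambda lo:(lambda h,s,v:(h>5)&(h<30)&(s>120)&(v>lo))
J={
"yellow":((330,230,65,65),(310,200,60,40),lambda h,s,v:(h>14)&(h<32)&(s>120)&(v>60),None,.010),
"green":((375,172,72,72),(265,172,60,40),lambda h,s,v:(h>50)&(h<90)&(s>80),None,.010),
"riser":((485,222,45,45),(308,140,40,30),lambda h,s,v:(h>100)&(h<125)&(s>150)&(v>95),lambda h,s,v:(h>100)&(h<125)&(s>120)&(v>100),.040),
"white":((420,290,45,40),(355,155,40,40),lambda h,s,v:v>150,lambda h,s,v:v>185,.070),
"disc":((205,185,40,30),(250,290,35,30),or_(150),or_(140),.029),
"shaft":((180,275,45,65),(350,305,75,45),lambda h,s,v:(h<15)&(s>150)&(v>175),lambda h,s,v:(h<15)&(s>150)&(v>165),.040),
"vb":((255,250,45,40),(325,245,45,40),lambda h,s,v:(v<75),None,.034)}
for n,(b1,b2,f,g,z) in J.items():
    p=blob(T["pixels"],b1,f); q=blob(S["pixels"],b2,g or f)
    print(n,[np.round(v,4) for v in world(T,p,z)],end=" ")
    if n!="vb":
        a,b=(quadc(p)[0],quadc(q)[0]) if n!="disc" else (cv2.fitEllipse(p.astype(np.float32))[0],cv2.fitEllipse(q.astype(np.float32))[0])
        print("tri",*tri(T,a,S,b),"side",[np.round(v,4) for v in world(S,q,z)])
    else: print()
# vblock corners by eye (crop px)
for a,b in (((262,22),(372,318)),((208,97),(443,348)),((330,72),(372,318)),((277,143),(443,350))):
    print(tri(T,np.array([255+(a[0]-185)/4,250+a[1]/4])-.5,S,np.array([325+(b[0]-305)/4,245+(b[1]-290)/4])-.5))
for n,b in(("bottle",(100,230,50,45)),):
    print(world(T,blob(T["pixels"],b,lambda h,s,v:(s>150)),.05))
    print("casting",world(T,blob(T["pixels"],(298,158,42,48),lambda h,s,v:v>150),.015))
E
python3 m.py
```

```text
yellow [array([ 0.4747, -0.0971]), np.float32(100.8177), np.float32(100.6101), np.float32(175.413)] tri [ 0.4749 -0.0971  0.0065] 0.0002658811548789957 side [array([ 0.4747, -0.0926]), np.float32(108.5359), np.float32(99.882), np.float32(85.1633)]
green [array([ 0.604 , -0.2113]), np.float32(100.3548), np.float32(99.108), np.float32(124.1087)] tri [ 0.6038 -0.2119  0.0063] 0.0010080466159629116 side [array([ 0.603 , -0.2065]), np.float32(103.6622), np.float32(99.6097), np.float32(124.193)]
riser [array([ 0.5201, -0.4283]), np.float32(66.2933), np.float32(52.136), np.float32(157.3685)] tri [ 0.5195 -0.4282  0.0403] 0.001234297416248949 side [array([ 0.5189, -0.4282]), np.float32(64.7398), np.float32(50.0701), np.float32(156.4118)]
white [array([ 0.3706, -0.2781]), np.float32(44.2842), np.float32(43.3644), np.float32(158.9892)] tri [ 0.3704 -0.2779  0.0702] 0.0004577826653345002 side [array([ 0.3704, -0.278 ]), np.float32(39.9682), np.float32(38.255), np.float32(159.9717)]
disc [array([0.625 , 0.2274]), np.float32(34.1427), np.float32(33.4229), np.float32(68.7726)] tri [0.6248 0.2275 0
[... 222 characters left out ...]
 [0.3535 0.275  0.0336] 0.031167728530058204 side [array([0.3699, 0.2804]), np.float32(107.655), np.float32(36.5092), np.float32(172.3475)]
vb [array([0.457, 0.1  ]), np.float32(54.6148), np.float32(50.4156), np.float32(54.3979)] 
(array([0.478 , 0.1032, 0.0673]), np.float64(0.025943278146486202))
(array([0.437 , 0.133 , 0.0723]), np.float64(0.023597754198211616))
(array([0.4643, 0.0662, 0.0333]), np.float64(0.0010208758336622133))
(array([0.4229, 0.0962, 0.0362]), np.float64(0.0001352540946273264))
(array([0.4965, 0.4429]), np.float32(70.08943), np.float32(48.30715), np.float32(87.64692))
casting (array([ 0.6697, -0.0014]), np.float32(85.116196), np.float32(57.04043), np.float32(151.18022))
```

Triangulated heights agree with the text (riser 40.3, white 70.2, disc 29.4, V-block about 34 to 36 mm). Next I refine the shaft, then start moving.

```bash
cat >> h.py <<'E'
def go(x,y,z,th):
    s=readout.state(); p=s["eef_pos"]; a,b=s["eef_rot"][:2]; A=2*np.arctan2(b,a)
    ex=np.array([np.cos(A),np.sin(A)]); ey=np.array([np.sin(A),-np.cos(A)])
    d=np.array([x,y])-p[:2]; t0=np.degrees(A)-90; sp=-((th-t0+90)%180-90)
    print("t%.2f pos"%s["time_s"],p.round(4),"th %.1f q6 %.2f w %.3f F"%(t0,s["qpos"][5],s["width"]),s["force"].round(1),"gf %.0f"%s["grasp_force"],"| dx %.1f dy %.1f dz %.1f mm spin %.1f (spin 1st: %s)"%(1e3*d@ex,1e3*d@ey,1e3*(p[2]-z),sp,(lambda B:(1e3*np.array([d@[np.cos(B),np.sin(B)],d@[np.sin(B),-np.cos(B)]])).round(1))(A-np.radians(sp))))
E
python3 - <<'E'
from h import *
np.set_printoptions(precision=4,suppress=True)
T=np.load("top0.npy",allow_pickle=True).item();S=np.load("side0.npy",allow_pickle=True).item()
f=lambda h,s,v:(h<15)&(s>150)&(v>110)
P=[]
for a,b in (((180,275,45,25),(350,305,22,45)),((180,315,45,25),(400,305,25,45))):
    p=blob(T["pixels"],a,f);q=blob(S["pixels"],b,lambda h,s,v:(h<15)&(s>150)&(v>165))
    w=world(T,p,.04);P.append(w[0]);print(w, tri(T,quadc(p)[0],S,quadc(q)[0]))
d=P[0]-P[1];print((P[0]+P[1])/2,np.degrees(np.arctan2(d[1],d[0]))%180,np.linalg.norm(d))
go(.45,0.1,.22,67)
E
```

```text
(array([0.4172, 0.2743]), np.float32(39.721237), np.float32(15.165185), np.float32(82.07928)) (array([0.4172, 0.2741, 0.0408]), np.float64(0.00022651454156333975))
(array([0.323 , 0.2871]), np.float32(39.825325), np.float32(15.278961), np.float32(81.76611)) (array([0.3228, 0.287 , 0.04  ]), np.float64(3.5248597057117415e-05))
[0.3701 0.2807] 172.26111655303745 0.09506275747945588
t0.10 pos [0.1771 0.5987 0.2302] th 73.5 q6 -0.12 w 1.000 F [0.  0.1 0.1] gf 0 | dx -403.2 dy -400.8 dz 10.2 mm spin 6.5 (spin 1st: [-446.  -352.5])
```

>>> send_rows --commands '[0.085, 0, 0, 0, 6.5, 0.085, -0.04, -0.032, 0, 0, 0.085, -0.04, -0.032, 0, 0, 0.085, -0.04, -0.032, 0, 0, 0.085, -0.04, -0.032, 0, 0]'

```text
time_s: 0.72
eef_pos: [0.275, 0.4173, 0.2308]
eef_rot: [0.199, 0.98, -0.0, -0.0]
force: [0.6, 0.4, 0.0]
width: 0.993
grasp_force: 0.0
```

>>> send_rows --commands '[0.085, -0.04, -0.032, 0, 0, 0.085, -0.04, -0.032, 0, 0, 0.085, -0.04, -0.032, 0, 0, 0.085, -0.04, -0.032, 0, 0, 0.085, -0.04, -0.032, 0, 0]'

```text
time_s: 1.35
eef_pos: [0.3966, 0.192, 0.231]
eef_rot: [0.199, 0.98, -0.0, -0.0]
force: [0.0, -0.0, 0.6]
width: 0.995
grasp_force: 0.0
```

```bash
python3 -c "
from h import *
go(.52,-.4283,.12,67)"
```

```text
t1.35 pos [0.3966 0.192  0.231 ] th 67.0 q6 -0.89 w 0.995 F [ 0.  -0.   0.6] gf 0 | dx -355.8 dy -522.8 dz 111.0 mm spin 0.0 (spin 1st: [-355.9 -522.7])
```

>>> send_rows --commands '[0.085, -0.029, -0.043, 0, 0, 0.085, -0.029, -0.043, 0, 0, 0.085, -0.029, -0.043, 0, 0, 0.085, -0.029, -0.043, 0, 0, 0.085, -0.029, -0.043, 0, 0]'

```text
time_s: 1.98
eef_pos: [0.4456, -0.0627, 0.231]
eef_rot: [0.199, 0.98, 0.0, -0.0]
force: [1.1, 0.5, 0.7]
width: 0.996
grasp_force: 0.0
```

>>> send_rows --commands '[0.085, -0.029, -0.043, 0, 0, 0.085, -0.029, -0.043, 0, 0, 0.085, -0.029, -0.043, 0, 0, 0.085, -0.029, -0.043, 0.02, 0, 0.085, -0.029, -0.043, 0.03, 0]'

```text
time_s: 2.6
eef_pos: [0.496, -0.3178, 0.1817]
eef_rot: [0.199, 0.98, -0.001, 0.001]
force: [0.3, 0.3, 0.6]
width: 0.999
grasp_force: 0.0
```

>>> send_rows --commands '[0.085, -0.029, -0.043, 0.03, 0, 0.085, -0.029, -0.04, 0.03, 0, 0.085, 0, 0, 0, 0, 0.085, 0, 0, 0, 0]'

```text
time_s: 3.1
eef_pos: [0.5161, -0.4143, 0.1209]
eef_rot: [0.199, 0.98, 0.0, -0.0]
force: [0.3, 0.4, 0.2]
width: 0.996
grasp_force: 0.0
```

```bash
python3 -c "
from h import *
go(.5198,-.4282,.005,67)"
```

```text
t3.10 pos [ 0.5161 -0.4143  0.1209] th 67.0 q6 -1.96 w 0.996 F [0.3 0.4 0.2] gf 0 | dx -8.8 dy -11.4 dz 115.9 mm spin -0.0 (spin 1st: [ -8.8 -11.4])
```

>>> send_rows --commands '[0.085, -0.009, -0.0115, 0.03, 0, 0.085, 0, 0, 0.04, 0, 0.085, 0, 0, 0.03, 0, 0.085, 0, 0, 0.016, 0, 0.085, 0, 0, 0, 0]'

```text
time_s: 3.72
eef_pos: [0.5202, -0.4278, 0.0055]
eef_rot: [0.199, 0.98, 0.0, -0.0]
force: [0.0, 0.2, 0.4]
width: 0.993
grasp_force: 0.0
```

>>> send_rows --commands '[0.045, 0, 0, 0, 0, 0.045, 0, 0, 0, 0, 0.045, 0, 0, 0, 0, 0.045, 0, 0, 0, 0, 0.045, 0, 0, 0, 0]'

```text
time_s: 4.35
eef_pos: [0.5215, -0.4298, 0.0079]
eef_rot: [0.199, 0.98, -0.001, 0.002]
force: [0.4, 0.8, 7.4]
width: 0.643
grasp_force: 67.0
```

>>> send_rows --commands '[0.045, 0, 0, -0.02, 0, 0.045, 0, 0, -0.04, 0, 0.045, 0, 0, -0.04, 0, 0.045, 0, 0, 0, 0]'

```text
time_s: 4.85
eef_pos: [0.5221, -0.4309, 0.1104]
eef_rot: [0.199, 0.98, -0.003, 0.004]
force: [-0.0, 0.1, -3.7]
width: 0.644
grasp_force: 66.0
```

```bash
python3 -c "
from h import *
for n in('top','side'):
    c=viewer.camera(n);cv2.imwrite(f'pics/{n}1.png',c['pixels'])
a=cv2.imread('pics/side1.png')[60:260,220:440];cv2.imwrite('pics/s1.png',cv2.resize(a,None,fx=3,fy=3))
go(.4748,-.0971,.1,67)"
```

```text
t4.95 pos [ 0.5195 -0.4283  0.1044] th 67.0 q6 -1.97 w 0.643 F [ 0.   0.7 -4.6] gf 66 | dx 170.6 dy 287.4 dz 4.4 mm spin 0.0 (spin 1st: [170.6 287.4])
```

View pics/s1.png

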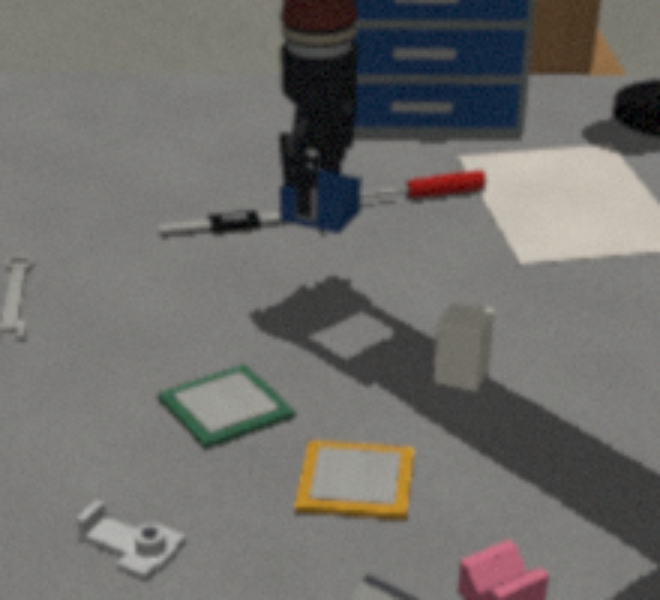

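The side picture shows the riser (crop ≈(320,200)) held level and clear of the bench. Move to the yellow plate.

>>> send_rows --commands '[0.045, 0.02, 0.034, 0, 0, 0.045, 0.025, 0.042, 0, 0, 0.045, 0.025, 0.042, 0, 0, 0.045, 0.025, 0.042, 0, 0, 0.045, 0.025, 0.042, 0, 0]'

```text
time_s: 5.58
eef_pos: [0.4862, -0.1933, 0.1019]
eef_rot: [0.199, 0.98, 0.001, -0.003]
force: [0.9, 0.4, -3.7]
width: 0.643
grasp_force: 65.9
```

>>> send_rows --commands '[0.045, 0.025, 0.042, 0, 0, 0.045, 0.02, 0.033, 0, 0, 0.045, 0.006, 0.01, 0, 0, 0.045, 0, 0, 0, 0, 0.045, 0, 0, 0, 0]'

```text
time_s: 6.2
eef_pos: [0.4747, -0.0986, 0.1047]
eef_rot: [0.2, 0.98, -0.0, -0.0]
force: [0.5, 0.3, -2.4]
width: 0.647
grasp_force: 65.9
```

```bash
python3 -c "
from h import *
go(.4748,-.0971,.02,67)"
```

```text
t6.20 pos [ 0.4747 -0.0986  0.1047] th 67.0 q6 -1.53 w 0.647 F [ 0.5  0.3 -2.4] gf 66 | dx 0.5 dy 1.4 dz 84.7 mm spin -0.0 (spin 1st: [0.4 1.4])
```

>>> send_rows --commands '[0.045, 0, 0.001, 0.03, 0, 0.045, 0, 0, 0.03, 0, 0.045, 0, 0, 0.019, 0, 0.045, 0, 0, 0.003, 0, 0.045, 0, 0, 0, 0]'

```text
time_s: 6.82
eef_pos: [0.4757, -0.0976, 0.0238]
eef_rot: [0.2, 0.98, -0.0, 0.0]
force: [0.7, -0.3, -3.5]
width: 0.647
grasp_force: 65.8
```

>>> send_rows --commands '[0.045, 0, 0, 0.002, 0, 0.045, 0, 0, 0.002, 0, 0.045, 0, 0, 0, 0]'

```text
time_s: 7.2
eef_pos: [0.4753, -0.0968, 0.0195]
eef_rot: [0.199, 0.98, -0.0, 0.0]
force: [0.4, 1.1, -4.6]
width: 0.647
grasp_force: 65.8
```

```bash
python3 -c "
from h import *
go(.4748,-.0971,.017,67)"
```

```text
t7.20 pos [ 0.4753 -0.0968  0.0195] th 67.0 q6 -1.52 w 0.647 F [ 0.4  1.1 -4.6] gf 66 | dx 0.3 dy -0.4 dz 2.5 mm spin 0.0 (spin 1st: [ 0.3 -0.4])
```

>>> send_rows --commands '[0.045, 0, 0, 0.0015, 0, 0.045, 0, 0, 0, 0]'

```text
time_s: 7.45
eef_pos: [0.4754, -0.0968, 0.0179]
eef_rot: [0.199, 0.98, -0.0, 0.0]
force: [0.4, -0.6, -3.7]
width: 0.65
grasp_force: 66.0
```

>>> send_rows --commands '[0.045, 0, 0, 0.0015, 0, 0.045, 0, 0, 0, 0]'

```text
time_s: 7.7
eef_pos: [0.4755, -0.0969, 0.0179]
eef_rot: [0.199, 0.98, -0.0, -0.0]
force: [-5.7, 1.4, 7.9]
width: 0.636
grasp_force: 67.2
```

>>> send_rows --commands '[0.045, 0, 0, 0.001, 0, 0.045, 0, 0, 0, 0]'

```text
time_s: 7.95
eef_pos: [0.4755, -0.0968, 0.0178]
eef_rot: [0.199, 0.98, -0.0, -0.001]
force: [-9.2, 3.3, 15.4]
width: 0.644
grasp_force: 68.3
```

>>> send_rows --commands '[0.06, 0, 0, -0.001, 0, 0.07, 0, 0, 0, 0, 0.085, 0, 0, 0, 0, 0.085, 0, 0, 0, 0, 0.085, 0, 0, -0.03, 0]'

```text
time_s: 8.57
eef_pos: [0.4728, -0.096, 0.044]
eef_rot: [0.199, 0.98, 0.0, -0.003]
force: [0.8, 0.0, -0.1]
width: 0.998
grasp_force: 0.0
```

>>> send_rows --commands '[0.085, 0, 0, -0.05, 0, 0.085, 0, 0, -0.04, 0, 0.085, 0, 0, 0, 6, 0.085, 0, 0, 0, 6, 0.085, 0, 0, 0, 0]'

```text
time_s: 9.2
eef_pos: [0.4751, -0.0968, 0.1362]
eef_rot: [0.3, 0.954, -0.0, -0.0]
force: [1.0, 0.1, -0.1]
width: 0.997
grasp_force: 0.0
```

```bash
python3 -c "
from h import *
go(.4575,.101,.003,54.4)"
```

```text
t9.20 pos [ 0.4751 -0.0968  0.1362] th 55.1 q6 -1.32 w 0.997 F [ 1.   0.1 -0.1] gf 0 | dx 127.7 dy 152.1 dz 133.2 mm spin 0.7 (spin 1st: [129.4 150.6])
```

>>> send_rows --commands '[0.085, 0, 0, 0, 0.7, 0.085, 0.032, 0.037, 0, 0, 0.085, 0.033, 0.038, 0, 0, 0.085, 0.033, 0.038, 0, 0, 0.085, 0.0315, 0.0375, 0, 0]'

```text
time_s: 9.82
eef_pos: [0.4574, 0.1025, 0.1363]
eef_rot: [0.306, 0.952, 0.0, 0.0]
force: [0.9, 0.4, 0.4]
width: 0.998
grasp_force: 0.0
```

>>> send_rows --commands '[0.085, 0, 0, 0.05, 0, 0.085, 0, 0, 0.03, 0, 0.085, 0, 0, 0, 0]'

```text
time_s: 10.2
eef_pos: [0.4551, 0.101, 0.0534]
eef_rot: [0.306, 0.952, -0.001, -0.003]
force: [0.1, 0.1, 0.5]
width: 0.997
grasp_force: 0.0
```

```bash
python3 -c "
from h import *
go(.4575,.101,.003,54.4)"
```

```text
t10.20 pos [0.4551 0.101  0.0534] th 54.4 q6 -0.89 w 0.997 F [0.1 0.1 0.5] gf 0 | dx -1.9 dy 1.4 dz 50.4 mm spin -0.0 (spin 1st: [-1.9  1.4])
```

>>> send_rows --commands '[0.085, 0, 0, 0.03, 0, 0.085, 0, 0, 0.02, 0, 0.085, 0, 0, 0, 0, 0.06, 0, 0, 0, 0, 0.045, 0, 0, 0, 0]'

```text
time_s: 10.82
eef_pos: [0.4591, 0.1008, 0.0081]
eef_rot: [0.306, 0.952, 0.0, 0.001]
force: [-1.6, 1.8, 48.2]
width: 0.601
grasp_force: 42.6
```

>>> send_rows --commands '[0.04, 0, 0, 0, 0, 0.04, 0, 0, 0, 0, 0.04, 0, 0, 0, 0, 0.04, 0, 0, 0, 0]'

```text
time_s: 11.32
eef_pos: [0.4593, 0.1008, 0.0083]
eef_rot: [0.306, 0.952, 0.0, 0.001]
force: [-0.7, -1.0, 6.1]
width: 0.592
grasp_force: 66.0
```

>>> send_rows --commands '[0.04, 0, 0, -0.02, 0, 0.04, 0, 0, -0.04, 0, 0.04, 0, 0, -0.04, 0, 0.04, 0, 0, -0.02, 0, 0.04, 0, 0, 0, 0]'

```text
time_s: 11.95
eef_pos: [0.4584, 0.1011, 0.1274]
eef_rot: [0.306, 0.952, 0.001, 0.001]
force: [0.7, -0.2, -7.1]
width: 0.593
grasp_force: 65.4
```

```bash
cat > m2.py <<'E'
from h import *
np.set_printoptions(precision=4,suppress=True)
T=viewer.camera("top");S=viewer.camera("side")
for nm,c,b,lo in(("top",T,(335,230,55,70),95),("side",S,(310,180,60,50),100)):
    p=blob(c["pixels"],b,lambda h,s,v:(h>100)&(h<125)&(s>120)&(v>lo)); w=world(c,p,.05); print(nm,w,end=" ")
    if nm=="top":q0=quadc(p)[0]
    else: print(tri(T,q0,S,quadc(p)[0]))
cv2.imwrite("pics/t2.png",T["pixels"]);cv2.imwrite("pics/s2.png",S["pixels"])
a=cv2.resize(T["pixels"][220:320,240:400],None,fx=2.5,fy=2.5);b=cv2.resize(S["pixels"][140:240,240:400],None,fx=2.5,fy=2.5)
cv2.imwrite("pics/m2.png",np.hstack([a,b]))
go(.4748,-.0971,.1,67)
E
python3 m2.py
```

```text
top (array([ 0.474 , -0.0962]), np.float32(67.746086), np.float32(53.972008), np.float32(157.7321)) Traceback (most recent call last):
  File "m2.py", line 5, in <module>
    p=blob(c["pixels"],b,lambda h,s,v:(h>100)&(h<125)&(s>120)&(v>lo)); w=world(c,p,.05); print(nm,w,end=" ")
                                                                         ~~~~~^^^^^^^^^
  File "h.py", line 31, in world
    w=np.array([onz(c,u,z)[:2] for u in p],np.float32)
                                        ^
TypeError: 'NoneType' object is not iterable
```

Run:
```python
from h import *
S=viewer.camera("side");s=readout.state();p=s["eef_pos"]
u=proj(S,[p,p+[0,0,.019],p-[0,0,.008]]);print(u,p)
x,y=u[0].astype(int); im=S["pixels"].copy()
b=im[y-50:y+40,x-60:x+60]; b=cv2.resize(b,None,fx=6,fy=6,interpolation=cv2.INTER_CUBIC); b=cv2.convertScaleAbs(b,alpha=2.2)
for q in u: cv2.circle(b,tuple(((q-[x-60,y-50])*6).astype(int)),3,(0,0,255),-1)
cv2.imwrite("pics/g2.png",b)
go(.4741,-.0965,.1,67)
```

```text
[[345.75205627 231.43967398]
 [345.96757507 224.71606248]
 [345.66285473 234.22197086]] [0.45613873 0.1008806  0.12403178]
t12.10 pos [0.4561 0.1009 0.124 ] th 54.3 q6 -0.89 w 0.593 F [-0.8 -0.5 -6.7] gf 65 | dx -129.7 dy -149.8 dz 24.0 mm spin -12.7 (spin 1st: [ -93.7 -174.7])
```

View pics/g2.png

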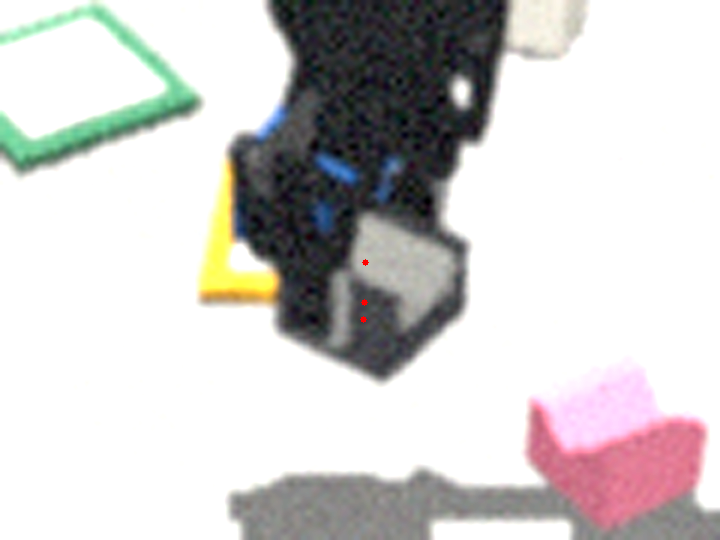

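The side crop shows the V-block held level with its groove up; the fingertip ends a few mm above its lower edge. Carry it to the riser.

>>> send_rows --commands '[0.04, 0, 0, 0, -6.5, 0.04, 0, 0, 0, -6.5, 0.04, -0.019, -0.035, 0, 0, 0.04, -0.019, -0.035, 0, 0, 0.04, -0.019, -0.035, 0, 0]'

```text
time_s: 12.72
eef_pos: [0.4686, -0.0187, 0.1241]
eef_rot: [0.196, 0.981, 0.0, -0.002]
force: [0.9, 0.8, -6.6]
width: 0.595
grasp_force: 65.6
```

>>> send_rows --commands '[0.04, -0.019, -0.035, 0, 0, 0.04, -0.017, -0.033, 0, 0, 0.04, 0, 0, 0, 0, 0.04, 0, 0, 0, 0]'

```text
time_s: 13.22
eef_pos: [0.4758, -0.094, 0.1245]
eef_rot: [0.197, 0.98, 0.0, -0.002]
force: [0.2, -0.7, -7.0]
width: 0.593
grasp_force: 66.0
```

```bash
python3 -c "
from h import *
go(.4748,-.0966,.06,67.3)"
```

```text
t13.22 pos [ 0.4758 -0.094   0.1245] th 67.3 q6 -1.52 w 0.593 F [ 0.2 -0.7 -7. ] gf 66 | dx -0.1 dy -2.8 dz 64.5 mm spin -0.0 (spin 1st: [-0.1 -2.8])
```

>>> send_rows --commands '[0.04, 0, -0.0025, 0.03, 0, 0.04, 0, 0, 0.02, 0, 0.04, 0, 0, 0.008, 0, 0.04, 0, 0, 0.003, 0, 0.04, 0, 0, 0, 0]'

```text
time_s: 13.85
eef_pos: [0.4764, -0.0967, 0.0659]
eef_rot: [0.196, 0.981, -0.0, 0.001]
force: [0.4, -0.6, -5.9]
width: 0.594
grasp_force: 65.8
```

>>> send_rows --commands '[0.04, 0, 0, 0.002, 0, 0.04, 0, 0, 0, 0, 0.04, 0, 0, 0, 0]'

```text
time_s: 14.22
eef_pos: [0.4761, -0.0969, 0.0636]
eef_rot: [0.197, 0.98, -0.0, 0.0]
force: [-0.3, 0.3, -7.1]
width: 0.6
grasp_force: 65.8
```

```bash
python3 -c "
from h import *
go(.4748,-.0966,.058,67.3)"
```

```text
t14.22 pos [ 0.4761 -0.0969  0.0636] th 67.3 q6 -1.53 w 0.600 F [-0.3  0.3 -7.1] gf 66 | dx 1.3 dy -0.2 dz 5.6 mm spin 0.0 (spin 1st: [ 1.3 -0.2])
```

>>> send_rows --commands '[0.04, 0.001, 0, 0.003, 0, 0.04, 0, 0, 0, 0]'

```text
time_s: 14.48
eef_pos: [0.4746, -0.0963, 0.0599]
eef_rot: [0.197, 0.98, 0.0, -0.0]
force: [0.0, -0.6, -6.5]
width: 0.594
grasp_force: 65.8
```

>>> send_rows --commands '[0.04, 0, 0, 0.002, 0, 0.04, 0, 0, 0, 0]'

```text
time_s: 14.72
eef_pos: [0.4752, -0.0965, 0.0584]
eef_rot: [0.197, 0.98, -0.0, 0.0]
force: [0.6, -0.5, -4.8]
width: 0.601
grasp_force: 66.0
```

>>> send_rows --commands '[0.04, 0, 0, 0.0015, 0, 0.04, 0, 0, 0, 0]'

```text
time_s: 14.98
eef_pos: [0.4753, -0.0965, 0.0584]
eef_rot: [0.197, 0.98, -0.0, -0.0]
force: [-5.6, 2.0, 5.2]
width: 0.599
grasp_force: 67.3
```

>>> send_rows --commands '[0.055, 0, 0, -0.001, 0, 0.07, 0, 0, 0, 0, 0.085, 0, 0, 0, 0, 0.085, 0, 0, 0, 0, 0.085, 0, 0, -0.03, 0]'

```text
time_s: 15.6
eef_pos: [0.4728, -0.0956, 0.0854]
eef_rot: [0.197, 0.98, 0.0, -0.003]
force: [0.0, 0.1, -0.2]
width: 0.998
grasp_force: 0.0
```

>>> send_rows --commands '[0.085, 0, 0, -0.05, 0, 0.085, 0, 0, -0.03, 0, 0.085, 0, 0, 0, -7.5, 0.085, 0, 0, 0, -7.3, 0.085, 0, 0, 0, 0]'

```text
time_s: 16.23
eef_pos: [0.475, -0.0964, 0.1678]
eef_rot: [0.07, 0.998, -0.0, 0.0]
force: [0.0, -0.1, -0.3]
width: 0.994
grasp_force: 0.0
```

```bash
python3 -c "
from h import *
go(.3701,.2807,.016,82.1)"
```

```text
t16.23 pos [ 0.475  -0.0964  0.1678] th 82.0 q6 -1.79 w 0.994 F [ 0.  -0.1 -0.3] gf 0 | dx 156.2 dy 358.9 dz 151.8 mm spin -0.1 (spin 1st: [155.7 359.1])
```

>>> send_rows --commands '[0.085, 0.017, 0.04, 0, 0, 0.085, 0.017, 0.04, 0, 0, 0.085, 0.017, 0.04, 0, 0, 0.085, 0.017, 0.04, 0, 0, 0.085, 0.018, 0.04, 0, 0]'

```text
time_s: 16.85
eef_pos: [0.4167, 0.1147, 0.1677]
eef_rot: [0.07, 0.998, 0.0, 0.0]
force: [0.1, 0.5, 0.2]
width: 0.998
grasp_force: 0.0
```

>>> send_rows --commands '[0.085, 0.018, 0.04, 0, 0, 0.085, 0.017, 0.04, 0, 0, 0.085, 0.017, 0.04, 0, 0, 0.085, 0.017, 0.038, 0.02, 0, 0.085, 0, 0, 0.05, 0]'

```text
time_s: 17.48
eef_pos: [0.3721, 0.2829, 0.1]
eef_rot: [0.068, 0.998, 0.002, 0.003]
force: [0.2, -1.2, -0.2]
width: 0.996
grasp_force: 0.0
```

```bash
sed -i 's/^for nm,c,b,lo in.*/for nm,c,b,lo in(("top",T,(335,230,55,70),95),):/' m2.py; sed -i 's/^go.*/go(.3701,.2807,.016,82.1)/' m2.py; python3 m2.py
```

```text
top (array([ 0.4739, -0.0964]), np.float32(68.04673), np.float32(53.58809), np.float32(157.40208)) t17.57 pos [0.3662 0.2779 0.0921] th 82.1 q6 -0.95 w 0.997 F [-1.2 -0.1 -0.4] gf 0 | dx -3.5 dy 3.3 dz 76.1 mm spin -0.0 (spin 1st: [-3.5  3.3])
```

View pics/m2.png

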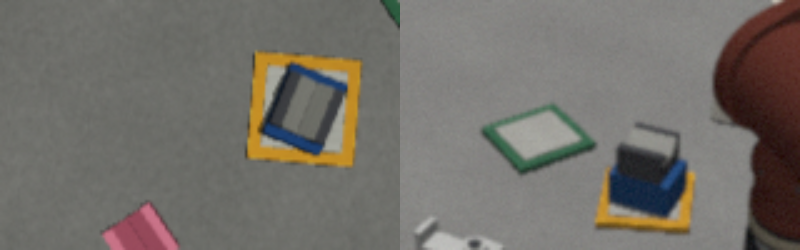

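Top crop shows the V-block centred on the riser on the yellow plate (crop ≈(305,107)), groove along the riser's long side; the side crop shows it level. Now the shaft.

>>> send_rows --commands '[0.085, 0, 0, 0.03, 0, 0.085, 0, 0, 0.02, 0, 0.085, 0, 0, 0, 0, 0.085, 0, 0, 0, 0]'

```text
time_s: 18.08
eef_pos: [0.3718, 0.2798, 0.0496]
eef_rot: [0.069, 0.998, 0.001, 0.001]
force: [0.0, 0.5, -0.7]
width: 0.995
grasp_force: 0.0
```

Run:
```python
from h import *
T=cv2.imread("pics/t2.png");c=np.load("top0.npy",allow_pickle=True).item()
p=blob(T,(345,246,32,36),lambda h,s,v:(s<110)&(v<85));print(world(c,p,.084),len(p))
p=blob(T,(348,248,26,32),lambda h,s,v:(s<70)&(v>30)&(v<150));print(world(c,p,.084))
go(.3701,.2807,.016,82.1)
```

```text
(array([ 0.47274695, -0.09187451]), np.float32(61.608295), np.float32(57.603596), np.float32(157.3825)) 10
(array([ 0.47311057, -0.09198267]), np.float32(61.609253), np.float32(53.88939), np.float32(67.27987))
t18.07 pos [0.3718 0.2798 0.0496] th 82.0 q6 -0.95 w 0.995 F [ 0.   0.5 -0.7] gf 0 | dx 1.8 dy 0.7 dz 33.6 mm spin -0.1 (spin 1st: [1.8 0.7])
```

>>> send_rows --commands '[0.085, 0.0015, 0.0005, 0.02, 0, 0.085, 0, 0, 0.0135, 0, 0.085, 0, 0, 0, 0, 0.06, 0, 0, 0, 0, 0.05, 0, 0, 0, 0]'

```text
time_s: 18.7
eef_pos: [0.3698, 0.2805, 0.0151]
eef_rot: [0.069, 0.998, 0.0, 0.001]
force: [0.0, -0.5, 0.1]
width: 0.601
grasp_force: 0.0
```

>>> send_rows --commands '[0.044, 0, 0, 0, 0, 0.044, 0, 0, 0, 0]'

```text
time_s: 18.95
eef_pos: [0.3693, 0.2802, 0.0145]
eef_rot: [0.069, 0.998, 0.0, 0.0]
force: [-0.3, -0.3, 0.2]
width: 0.513
grasp_force: 0.0
```

Run:
```python
from h import *
S=viewer.camera("side");s=readout.state();p=s["eef_pos"]
u=proj(S,[p,p+[0,0,.019]]);print(u)
x,y=u[0].astype(int); im=S["pixels"].copy()
b=im[y-50:y+40,x-60:x+60]; b=cv2.resize(b,None,fx=6,fy=6,interpolation=cv2.INTER_CUBIC); b=cv2.convertScaleAbs(b,alpha=2)
cv2.imwrite("pics/g3.png",b)
go(.3701,.2807,.016,82.1)
```

```text
[[386.44865395 328.58219737]
 [387.22504357 322.61541971]]
t19.00 pos [0.3692 0.2802 0.0144] th 82.1 q6 -0.94 w 0.516 F [ 0.9 -0.1 -0.1] gf 0 | dx -0.8 dy 0.6 dz -1.6 mm spin 0.0 (spin 1st: [-0.8  0.6])
```

View pics/g3.png

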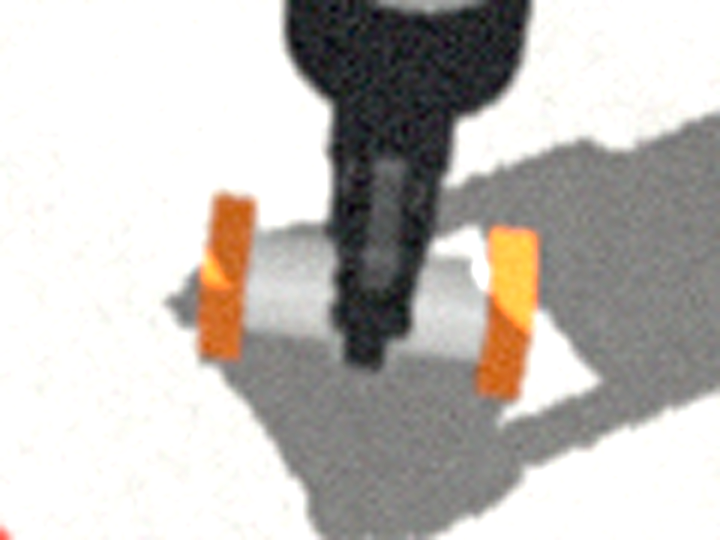

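Run:
```python
from h import *
c=np.load("side0.npy",allow_pickle=True).item()
for uv in((386.8,339.3),(390,333)):
    o,d=ray(c,uv)
    for y in(.303,.310,.317): print(uv,y,(o+d*(y-o[1])/d[1]).round(4))
```

```text
(386.8, 339.3) 0.303 [0.3696 0.303  0.0089]
(386.8, 339.3) 0.31 [0.3708 0.31   0.018 ]
(386.8, 339.3) 0.317 [0.3721 0.317  0.0271]
(390, 333) 0.303 [0.3649 0.303  0.0293]
(390, 333) 0.31 [0.3662 0.31   0.0382]
(390, 333) 0.317 [0.3675 0.317  0.0471]
```

The side crop shows the near fingertip (crop ≈(365,368)) about 10–14 mm above the bench. I'll raise 4.5 mm so the tips clear the V-block cheeks, then close.

>>> send_rows --commands '[0.044, 0, 0, -0.0045, 0, 0.044, 0, 0, 0, 0, 0.036, 0, 0, 0, 0, 0.025, 0, 0, 0, 0, 0.025, 0, 0, 0, 0]'

```text
time_s: 19.62
eef_pos: [0.3694, 0.2805, 0.0194]
eef_rot: [0.069, 0.998, 0.0, 0.0]
force: [-1.5, 0.3, 5.5]
width: 0.361
grasp_force: 59.4
```

>>> send_rows --commands '[0.025, 0, 0, 0, 0, 0.025, 0, 0, 0, 0]'

```text
time_s: 19.88
eef_pos: [0.3694, 0.2805, 0.0194]
eef_rot: [0.069, 0.998, 0.0, 0.0]
force: [-2.8, -0.2, 5.5]
width: 0.371
grasp_force: 59.4
```

>>> send_rows --commands '[0.025, 0, 0, -0.02, 0, 0.025, 0, 0, -0.03, 0, 0.025, 0, 0, -0.04, 0, 0.025, 0, 0, -0.04, 0, 0.025, 0, 0, 0, 0]'

```text
time_s: 20.5
eef_pos: [0.3708, 0.281, 0.1512]
eef_rot: [0.069, 0.998, 0.002, 0.003]
force: [0.2, -0.4, -5.0]
width: 0.359
grasp_force: 61.2
```

Run:
```python
from h import *
S=viewer.camera("side");s=readout.state();p=s["eef_pos"]
u=proj(S,[p,p+[0,0,.019]]);print(u)
x,y=u[0].astype(int); im=S["pixels"].copy()
b=im[y-50:y+40,x-60:x+60]; b=cv2.resize(b,None,fx=6,fy=6,interpolation=cv2.INTER_CUBIC); b=cv2.convertScaleAbs(b,alpha=2)
cv2.imwrite("pics/g4.png",b)
go(.4748,-.0966,.14,67.2)
```

```text
[[392.36294206 282.73262161]
 [393.3056746  275.47104082]]
t20.55 pos [0.3693 0.2801 0.1485] th 82.1 q6 -0.94 w 0.368 F [ 0.4 -0.6 -4.3] gf 61 | dx -156.2 dy -358.7 dz 8.5 mm spin 14.9 (spin 1st: [-243.2 -306.4])
```

View pics/g4.png

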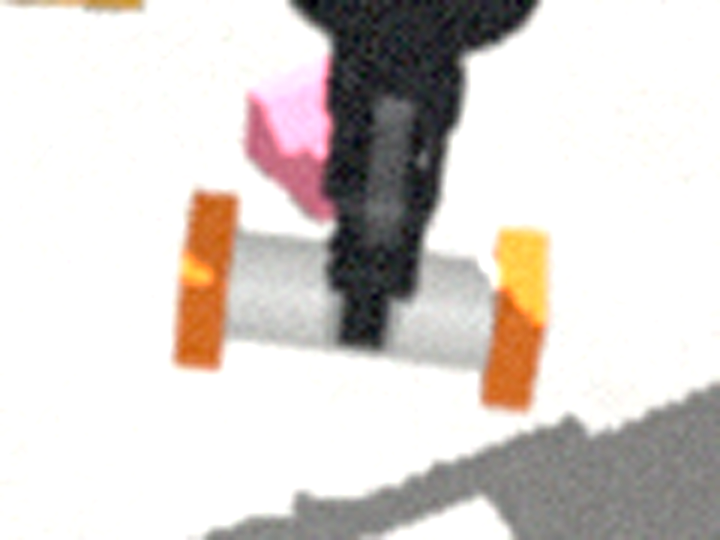

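Shaft is lifted level in the crop (ends at (205,280) and (515,320)), gripped at its middle.

>>> send_rows --commands '[0.025, 0, 0, 0, 7.5, 0.025, 0, 0, 0, 7.4, 0.025, -0.03, -0.038, 0, 0, 0.025, -0.03, -0.038, 0, 0, 0.025, -0.03, -0.038, 0, 0]'

```text
time_s: 21.18
eef_pos: [0.406, 0.1386, 0.1449]
eef_rot: [0.197, 0.98, -0.001, -0.003]
force: [0.4, -0.5, -4.1]
width: 0.367
grasp_force: 61.1
```

>>> send_rows --commands '[0.025, -0.03, -0.038, 0, 0, 0.025, -0.03, -0.038, 0, 0, 0.025, -0.03, -0.038, 0, 0, 0.025, -0.03, -0.038, 0, 0, 0.025, -0.02, -0.025, 0, 0]'

```text
time_s: 21.8
eef_pos: [0.4667, -0.0787, 0.1448]
eef_rot: [0.198, 0.98, 0.0, -0.003]
force: [0.5, 0.8, -4.2]
width: 0.364
grasp_force: 61.2
```

>>> send_rows --commands '[0.025, -0.01, -0.012, 0, 0, 0.025, 0, 0, 0, 0, 0.025, 0, 0, 0, 0]'

```text
time_s: 22.18
eef_pos: [0.4723, -0.091, 0.1476]
eef_rot: [0.197, 0.98, 0.0, -0.001]
force: [0.7, 0.8, -4.2]
width: 0.366
grasp_force: 61.2
```

```bash
python3 -c "
from h import *
go(.475,-.0966,.0914,67.2)"
```

```text
t22.18 pos [ 0.4723 -0.091   0.1476] th 67.3 q6 -1.52 w 0.366 F [ 0.7  0.8 -4.2] gf 61 | dx -4.7 dy -4.1 dz 56.2 mm spin 0.1 (spin 1st: [-4.7 -4.1])
```

>>> send_rows --commands '[0.025, -0.0047, -0.004, 0.01, 0, 0.025, 0, 0, 0.02, 0, 0.025, 0, 0, 0.012, 0, 0.025, 0, 0, 0, 0, 0.025, 0, 0, 0, 0]'

```text
time_s: 22.8
eef_pos: [0.4763, -0.0977, 0.1073]
eef_rot: [0.197, 0.98, -0.0, 0.0]
force: [0.9, -0.3, -4.6]
width: 0.364
grasp_force: 61.2
```

```bash
python3 -c "
from h import *
go(.475,-.0966,.0914,67.2)"
```

```text
t22.80 pos [ 0.4763 -0.0977  0.1073] th 67.2 q6 -1.53 w 0.364 F [ 0.9 -0.3 -4.6] gf 61 | dx 1.6 dy 0.5 dz 15.9 mm spin 0.0 (spin 1st: [1.6 0.5])
```

>>> send_rows --commands '[0.025, 0.001, 0, 0.006, 0, 0.025, 0, 0, 0.003, 0, 0.025, 0, 0, 0.002, 0, 0.025, 0, 0, 0, 0]'

```text
time_s: 23.3
eef_pos: [0.4748, -0.0972, 0.0956]
eef_rot: [0.198, 0.98, 0.0, -0.0]
force: [0.3, -0.3, -3.9]
width: 0.366
grasp_force: 61.2
```

>>> send_rows --commands '[0.025, 0, 0, 0.002, 0, 0.025, 0, 0, 0, 0]'

```text
time_s: 23.55
eef_pos: [0.4748, -0.0972, 0.0936]
eef_rot: [0.198, 0.98, 0.0, -0.0]
force: [0.0, 0.3, -4.3]
width: 0.364
grasp_force: 61.2
```

>>> send_rows --commands '[0.025, 0, 0, 0.0015, 0, 0.025, 0, 0, 0, 0]'

```text
time_s: 23.8
eef_pos: [0.475, -0.0973, 0.0923]
eef_rot: [0.198, 0.98, 0.0, 0.0]
force: [0.2, 0.0, -3.2]
width: 0.363
grasp_force: 61.3
```

>>> send_rows --commands '[0.025, 0, 0, 0.001, 0, 0.025, 0, 0, 0, 0]'

```text
time_s: 24.05
eef_pos: [0.4754, -0.0971, 0.0919]
eef_rot: [0.198, 0.98, 0.0, 0.0]
force: [-0.2, 2.5, -0.3]
width: 0.363
grasp_force: 61.6
```

>>> send_rows --commands '[0.025, 0, 0, 0.001, 0, 0.025, 0, 0, 0, 0]'

```text
time_s: 24.3
eef_pos: [0.4758, -0.097, 0.0915]
eef_rot: [0.198, 0.98, 0.0, 0.001]
force: [-0.5, 4.3, 5.3]
width: 0.363
grasp_force: 62.1
```

Contact came at the predicted height. Release and retreat.

>>> send_rows --commands '[0.04, 0, 0, 0, 0, 0.055, 0, 0, 0, 0, 0.075, 0, 0, 0, 0, 0.075, 0, 0, -0.01, 0, 0.085, 0, 0, -0.03, 0]'

```text
time_s: 24.92
eef_pos: [0.4736, -0.0969, 0.1294]
eef_rot: [0.198, 0.98, 0.0, -0.002]
force: [0.2, 0.1, -0.3]
width: 0.994
grasp_force: 0.0
```

>>> send_rows --commands '[0.085, 0, 0, -0.05, 0, 0.085, 0, 0, -0.02, -2, 0.085, 0, 0, 0, 0, 0.085, 0, 0, 0, 0]'

```text
time_s: 25.42
eef_pos: [0.474, -0.097, 0.1983]
eef_rot: [0.181, 0.984, 0.0, -0.002]
force: [0.5, -0.4, 0.5]
width: 1.0
grasp_force: 0.0
```

```bash
python3 -c "
from h import *
go(.3705,-.278,.025,69.3)"
```

```text
t25.43 pos [ 0.474  -0.097   0.1983] th 69.2 q6 -1.56 w 1.000 F [ 0.5 -0.4  0.5] gf 0 | dx 32.4 dy -206.0 dz 173.3 mm spin -0.1 (spin 1st: [  32.8 -205.9])
```

>>> send_rows --commands '[0.085, 0.0055, -0.034, 0, 0, 0.085, 0.0055, -0.034, 0, 0, 0.085, 0.0055, -0.034, 0, 0, 0.085, 0.0055, -0.034, 0, 0, 0.085, 0.0055, -0.034, 0, 0]'

```text
time_s: 26.05
eef_pos: [0.3873, -0.2465, 0.1976]
eef_rot: [0.18, 0.984, 0.001, -0.002]
force: [0.1, 0.5, -0.2]
width: 1.0
grasp_force: 0.0
```

>>> send_rows --commands '[0.085, 0.005, -0.034, 0, 0, 0.085, 0, 0, 0.04, 0, 0.085, 0, 0, 0.02, 0, 0.085, 0, 0, 0, 0, 0.085, 0, 0, 0, 0]'

```text
time_s: 26.68
eef_pos: [0.3721, -0.2763, 0.1401]
eef_rot: [0.18, 0.984, 0.0, -0.0]
force: [0.5, -0.5, 0.4]
width: 0.996
grasp_force: 0.0
```

Run:
```python
from h import *
T=viewer.camera("top");S=viewer.camera("side")
a=cv2.resize(T["pixels"][220:320,310:410],None,fx=4,fy=4,interpolation=cv2.INTER_CUBIC);b=cv2.resize(S["pixels"][150:250,290:390],None,fx=4,fy=4,interpolation=cv2.INTER_CUBIC)
cv2.imwrite("pics/m5.png",cv2.convertScaleAbs(np.hstack([a,b]),alpha=1.4))
f=lambda h,s,v:(h<13)&(s>150)&(v>90)
P=[]
for box in ((340,225,50,33),(330,264,50,40)):
    p=blob(T["pixels"],box,f)
    if p is not None: P.append(world(T,p,.112)); print(P[-1])
if len(P)==2:
    d=P[0][0]-P[1][0];print((P[0][0]+P[1][0])/2,np.degrees(np.arctan2(d[1],d[0]))%180,np.linalg.norm(d))
go(.3705,-.278,.03,69.3)
```

```text
(array([ 0.52055975, -0.11442981]), np.float32(40.00664), np.float32(15.831098), np.float32(65.4276))
(array([ 0.43251147, -0.07783073]), np.float32(39.948204), np.float32(15.432683), np.float32(66.914474))
[ 0.47653561 -0.09613027] 157.42878337693156 0.09535193608544781
t26.77 pos [ 0.3726 -0.2768  0.1413] th 69.2 q6 -2.01 w 0.997 F [ 0.2 -0.2  0.6] gf 0 | dx 1.6 dy -1.9 dz 111.3 mm spin -0.1 (spin 1st: [ 1.6 -1.9])
```

View pics/m5.png

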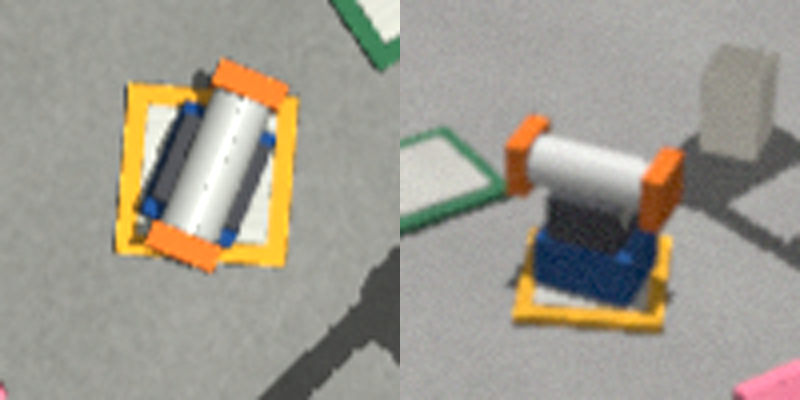

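The top crop shows the shaft lying lengthwise on the V-block with cheeks even on both sides, orange ends at (250,82) and (183,247). In the side crop it sits level and seated. Now the ceramic block.

>>> send_rows --commands '[0.085, 0.001, -0.001, 0.03, 0, 0.085, 0, 0, 0.03, 0, 0.085, 0, 0, 0.03, 0, 0.085, 0, 0, 0.021, 0, 0.085, 0, 0, 0, 0]'

```text
time_s: 27.4
eef_pos: [0.3703, -0.2763, 0.0285]
eef_rot: [0.18, 0.984, 0.001, -0.001]
force: [0.5, 0.4, 0.1]
width: 0.998
grasp_force: 0.0
```

>>> send_rows --commands '[0.07, 0, 0, 0, 0, 0.055, 0, 0, 0, 0, 0.045, 0, 0, 0, 0, 0.035, 0, 0, 0, 0, 0.035, 0, 0, 0, 0]'

```text
time_s: 28.02
eef_pos: [0.3716, -0.2783, 0.0308]
eef_rot: [0.18, 0.984, -0.001, 0.001]
force: [-1.7, -1.6, 5.9]
width: 0.516
grasp_force: 62.3
```

>>> send_rows --commands '[0.035, 0, 0, 0, 0, 0.035, 0, 0, -0.01, 0, 0.035, 0, 0, -0.02, 0, 0.035, 0, 0, -0.02, 0, 0.035, 0, 0, 0, 0]'

```text
time_s: 28.65
eef_pos: [0.3713, -0.2773, 0.0802]
eef_rot: [0.18, 0.984, -0.0, 0.001]
force: [0.5, 0.8, -4.6]
width: 0.52
grasp_force: 61.9
```

```bash
python3 -c "
from h import *
go(.6039,-.2116,.04,69.3)"
```

```text
t28.65 pos [ 0.3713 -0.2773  0.0802] th 69.2 q6 -2.01 w 0.520 F [ 0.5  0.8 -4.6] gf 62 | dx -194.2 dy 143.9 dz 40.2 mm spin -0.1 (spin 1st: [-194.4  143.6])
```

>>> send_rows --commands '[0.035, -0.02, 0.015, -0.01, 0, 0.035, -0.028, 0.021, 0, 0, 0.035, -0.028, 0.021, 0, 0, 0.035, -0.028, 0.021, 0, 0, 0.035, -0.028, 0.021, 0, 0]'

```text
time_s: 29.28
eef_pos: [0.5292, -0.23, 0.087]
eef_rot: [0.18, 0.984, 0.001, -0.002]
force: [0.8, -0.4, -3.4]
width: 0.521
grasp_force: 62.2
```

>>> send_rows --commands '[0.035, -0.028, 0.021, 0, 0, 0.035, -0.022, 0.016, 0, 0, 0.035, -0.01, 0.007, 0, 0, 0.035, 0, 0, 0, 0, 0.035, 0, 0, 0, 0]'

```text
time_s: 29.9
eef_pos: [0.5999, -0.2116, 0.0885]
eef_rot: [0.181, 0.984, 0.0, -0.001]
force: [0.6, -0.1, -4.2]
width: 0.522
grasp_force: 62.3
```

```bash
python3 -c "
from h import *
go(.6039,-.2116,.0408,69.3)"
```

```text
t29.90 pos [ 0.5999 -0.2116  0.0885] th 69.2 q6 -1.66 w 0.522 F [ 0.6 -0.1 -4.2] gf 62 | dx -3.8 dy 1.4 dz 47.7 mm spin -0.1 (spin 1st: [-3.8  1.4])
```

>>> send_rows --commands '[0.035, -0.003, 0.001, 0.015, 0, 0.035, 0, 0, 0.015, 0, 0.035, 0, 0, 0.01, 0, 0.035, 0, 0, 0, 0, 0.035, 0, 0, 0, 0]'

```text
time_s: 30.52
eef_pos: [0.6045, -0.2118, 0.0495]
eef_rot: [0.18, 0.984, -0.0, 0.0]
force: [0.8, -0.7, -3.3]
width: 0.521
grasp_force: 62.3
```

>>> send_rows --commands '[0.035, 0, 0, 0.003, 0, 0.035, 0, 0, 0, 0]'

```text
time_s: 30.78
eef_pos: [0.6043, -0.2116, 0.0465]
eef_rot: [0.18, 0.984, -0.0, 0.0]
force: [0.4, 0.4, -4.3]
width: 0.513
grasp_force: 62.3
```

>>> send_rows --commands '[0.035, 0, 0, 0.002, 0, 0.035, 0, 0, 0, 0]'

```text
time_s: 31.02
eef_pos: [0.6041, -0.2115, 0.0441]
eef_rot: [0.18, 0.984, 0.0, -0.0]
force: [-0.0, 0.6, -3.4]
width: 0.52
grasp_force: 62.3
```

>>> send_rows --commands '[0.035, 0, 0, 0.001, 0, 0.035, 0, 0, 0, 0]'

```text
time_s: 31.28
eef_pos: [0.6042, -0.2116, 0.0432]
eef_rot: [0.18, 0.984, 0.0, -0.0]
force: [0.5, -0.0, -4.1]
width: 0.521
grasp_force: 62.3
```

>>> send_rows --commands '[0.035, 0, 0, 0.0015, 0, 0.035, 0, 0, 0, 0]'

```text
time_s: 31.52
eef_pos: [0.6041, -0.2115, 0.0416]
eef_rot: [0.18, 0.984, 0.0, -0.0]
force: [0.5, -0.1, -3.4]
width: 0.515
grasp_force: 62.3
```

>>> send_rows --commands '[0.035, 0, 0, 0.001, 0, 0.035, 0, 0, 0, 0]'

```text
time_s: 31.78
eef_pos: [0.6044, -0.2117, 0.0409]
eef_rot: [0.18, 0.984, -0.0, 0.0]
force: [0.9, -0.2, -2.9]
width: 0.52
grasp_force: 62.5
```

>>> send_rows --commands '[0.035, 0, 0, 0.001, 0, 0.035, 0, 0, 0, 0]'

```text
time_s: 32.02
eef_pos: [0.6045, -0.2117, 0.0409]
eef_rot: [0.18, 0.984, -0.0, 0.0]
force: [-3.9, 2.3, 5.1]
width: 0.523
grasp_force: 63.1
```

>>> send_rows --commands '[0.055, 0, 0, 0, 0, 0.07, 0, 0, 0, 0, 0.085, 0, 0, 0, 0, 0.085, 0, 0, 0, 0, 0.085, 0, 0, -0.03, 0]'

```text
time_s: 32.65
eef_pos: [0.602, -0.2106, 0.0668]
eef_rot: [0.18, 0.984, 0.001, -0.003]
force: [0.1, 0.1, -0.2]
width: 0.996
grasp_force: 0.0
```

>>> send_rows --commands '[0.085, 0, 0, -0.05, 0, 0.085, 0, 0, -0.05, 0, 0.085, 0, 0, 0, 0, 0.085, 0, 0, 0, 0]'

```text
time_s: 33.15
eef_pos: [0.604, -0.2115, 0.1694]
eef_rot: [0.18, 0.984, 0.0, -0.0]
force: [0.4, 0.1, -0.1]
width: 0.996
grasp_force: 0.0
```

```bash
python3 -c "
from h import *
go(.6249,.2274,.009,69.3)"
```

```text
t33.15 pos [ 0.604  -0.2115  0.1694] th 69.2 q6 -1.66 w 0.996 F [ 0.4  0.1 -0.1] gf 0 | dx 136.3 dy 417.7 dz 160.4 mm spin -0.1 (spin 1st: [135.6 417.9])
```

>>> send_rows --commands '[0.085, 0.0136, 0.042, 0, 0, 0.085, 0.0136, 0.042, 0, 0, 0.085, 0.0136, 0.042, 0, 0, 0.085, 0.0136, 0.042, 0, 0, 0.085, 0.0136, 0.042, 0, 0]'

```text
time_s: 33.78
eef_pos: [0.6137, 0.0104, 0.1669]
eef_rot: [0.181, 0.984, -0.0, -0.002]
force: [0.8, 0.0, -0.6]
width: 0.996
grasp_force: 0.0
```

>>> send_rows --commands '[0.085, 0.0136, 0.042, 0, 0, 0.085, 0.0136, 0.042, 0, 0, 0.085, 0.0136, 0.042, 0, 0, 0.085, 0.0136, 0.042, 0, 0, 0.085, 0.0136, 0.04, 0, 0]'

```text
time_s: 34.4
eef_pos: [0.624, 0.2286, 0.1667]
eef_rot: [0.18, 0.984, -0.001, -0.002]
force: [0.2, 0.2, 0.5]
width: 0.993
grasp_force: 0.0
```

>>> send_rows --commands '[0.085, 0, 0, 0.04, 0, 0.085, 0, 0, 0.04, 0, 0.085, 0, 0, 0.02, 0, 0.085, 0, 0, 0, 0, 0.085, 0, 0, 0, 0]'

```text
time_s: 35.02
eef_pos: [0.6265, 0.2275, 0.0713]
eef_rot: [0.181, 0.984, 0.0, 0.001]
force: [-0.5, -0.2, 1.0]
width: 0.996
grasp_force: 0.0
```

Run:
```python
from h import *
T=viewer.camera("top");S=viewer.camera("side")
cv2.imwrite("pics/t6.png",T["pixels"]);cv2.imwrite("pics/s6.png",S["pixels"])
p=blob(T["pixels"],(380,178,62,62),lambda h,s,v:(v>185));q=blob(S["pixels"],(270,130,55,50),lambda h,s,v:(v>185))
print(world(T,p,.08));print(q is not None and (world(S,q,.08),tri(T,quadc(p)[0],S,quadc(q)[0])))
go(.6249,.2274,.009,69.3)
```

```text
(array([ 0.60418927, -0.21122069]), np.float32(44.358414), np.float32(44.009933), np.float32(159.33728))
False
t35.12 pos [0.627  0.2276 0.0722] th 69.2 q6 -0.97 w 0.995 F [ 0.7 -0.1 -0.3] gf 0 | dx 1.9 dy -1.0 dz 63.2 mm spin -0.1 (spin 1st: [ 1.9 -1. ])
```

White block stands at (0.6042, −0.2112). Descend onto the disc.

>>> send_rows --commands '[0.085, 0.0015, -0.0005, 0.03, 0, 0.085, 0, 0, 0.02, 0, 0.085, 0, 0, 0.01, 0, 0.085, 0, 0, 0, 0, 0.065, 0, 0, 0, 0]'

```text
time_s: 35.75
eef_pos: [0.6247, 0.2277, 0.0108]
eef_rot: [0.18, 0.984, 0.0, 0.001]
force: [-0.4, 0.3, -0.2]
width: 0.81
grasp_force: 0.0
```

>>> send_rows --commands '[0.05, 0, 0, 0, 0, 0.04, 0, 0, 0, 0, 0.03, 0, 0, 0, 0, 0.03, 0, 0, 0, 0, 0.03, 0, 0, 0, 0]'

```text
time_s: 36.38
eef_pos: [0.6246, 0.2277, 0.0108]
eef_rot: [0.18, 0.984, 0.0, 0.001]
force: [-0.6, -0.1, 4.8]
width: 0.423
grasp_force: 60.7
```

>>> send_rows --commands '[0.03, 0, 0, 0, 0, 0.03, 0, 0, 0, 0]'

```text
time_s: 36.62
eef_pos: [0.6246, 0.2277, 0.0108]
eef_rot: [0.18, 0.984, 0.0, 0.001]
force: [-1.0, -1.2, 6.4]
width: 0.414
grasp_force: 60.7
```

>>> send_rows --commands '[0.03, 0, 0, -0.03, 0, 0.03, 0, 0, -0.05, 0, 0.03, 0, 0, -0.05, 0, 0.03, 0, 0, -0.02, 0, 0.03, 0, 0, 0, 0]'

```text
time_s: 37.25
eef_pos: [0.6243, 0.2276, 0.1602]
eef_rot: [0.18, 0.984, 0.0, 0.001]
force: [0.3, 0.1, -3.1]
width: 0.418
grasp_force: 60.6
```

```bash
python3 -c "
from h import *
go(.6042,-.2112,.14,69.3)"
```

```text
t37.25 pos [0.6243 0.2276 0.1602] th 69.2 q6 -0.97 w 0.418 F [ 0.3  0.1 -3.1] gf 61 | dx -137.0 dy -417.3 dz 20.2 mm spin -0.1 (spin 1st: [-136.3 -417.5])
```

>>> send_rows --commands '[0.03, -0.0137, -0.042, 0, 0, 0.03, -0.0137, -0.042, 0, 0, 0.03, -0.0137, -0.042, 0, 0, 0.03, -0.0137, -0.042, 0, 0, 0.03, -0.0137, -0.042, 0, 0]'

```text
time_s: 37.88
eef_pos: [0.611, 0.0057, 0.1553]
eef_rot: [0.18, 0.984, -0.0, -0.003]
force: [1.3, -0.8, -2.8]
width: 0.421
grasp_force: 60.8
```

>>> send_rows --commands '[0.03, -0.0137, -0.042, 0, 0, 0.03, -0.0137, -0.042, 0, 0, 0.03, -0.0137, -0.042, 0, 0, 0.03, -0.0137, -0.042, 0, 0, 0.03, -0.0075, -0.023, 0, 0]'

```text
time_s: 38.5
eef_pos: [0.6018, -0.195, 0.1557]
eef_rot: [0.181, 0.983, 0.001, -0.003]
force: [-0.0, 0.5, -3.2]
width: 0.42
grasp_force: 60.8
```

>>> send_rows --commands '[0.03, -0.006, -0.015, 0, 0, 0.03, 0, 0, 0.02, 0, 0.03, 0, 0, 0, 0, 0.03, 0, 0, 0, 0]'

```text
time_s: 39.0
eef_pos: [0.604, -0.2086, 0.139]
eef_rot: [0.18, 0.984, 0.0, -0.001]
force: [-0.6, 0.2, -2.2]
width: 0.418
grasp_force: 60.9
```

```bash
python3 -c "
from h import *
go(.6042,-.2112,.0908,69.3)"
```

```text
t39.00 pos [ 0.604  -0.2086  0.139 ] th 69.3 q6 -1.66 w 0.418 F [-0.6  0.2 -2.2] gf 61 | dx -1.1 dy -2.4 dz 48.2 mm spin -0.0 (spin 1st: [-1.1 -2.4])
```

>>> send_rows --commands '[0.03, -0.001, -0.002, 0.015, 0, 0.03, 0, 0, 0.015, 0, 0.03, 0, 0, 0.01, 0, 0.03, 0, 0, 0, 0, 0.03, 0, 0, 0, 0]'

```text
time_s: 39.62
eef_pos: [0.6046, -0.2123, 0.1001]
eef_rot: [0.18, 0.984, -0.0, 0.0]
force: [-0.0, -0.2, -2.7]
width: 0.421
grasp_force: 60.9
```

>>> send_rows --commands '[0.03, 0, 0, 0.003, 0, 0.03, 0, 0, 0, 0]'

```text
time_s: 39.88
eef_pos: [0.6044, -0.2122, 0.097]
eef_rot: [0.18, 0.984, -0.0, 0.0]
force: [0.1, -0.7, -3.1]
width: 0.42
grasp_force: 60.9
```

>>> send_rows --commands '[0.03, 0, 0, 0.002, 0, 0.03, 0, 0, 0, 0]'

```text
time_s: 40.12
eef_pos: [0.6042, -0.2122, 0.0946]
eef_rot: [0.18, 0.984, 0.0, -0.0]
force: [-0.0, -0.2, -3.8]
width: 0.423
grasp_force: 60.9
```

>>> send_rows --commands '[0.03, 0, 0, 0.001, 0, 0.03, 0, 0, 0, 0]'

```text
time_s: 40.38
eef_pos: [0.6043, -0.2122, 0.0937]
eef_rot: [0.18, 0.984, 0.0, -0.0]
force: [0.6, -0.1, -3.2]
width: 0.417
grasp_force: 60.9
```

```bash
python3 -c "
from h import *
go(.6042,-.2112,.0908,69.3)"
```

```text
t40.38 pos [ 0.6043 -0.2122  0.0937] th 69.2 q6 -1.66 w 0.417 F [ 0.6 -0.1 -3.2] gf 61 | dx 0.5 dy 0.9 dz 2.9 mm spin -0.1 (spin 1st: [0.5 0.9])
```

>>> send_rows --commands '[0.03, 0, 0.0008, 0.0015, 0, 0.03, 0, 0, 0, 0]'

```text
time_s: 40.62
eef_pos: [0.6046, -0.2113, 0.0921]
eef_rot: [0.18, 0.984, 0.0, -0.0]
force: [-0.6, -0.0, -2.5]
width: 0.417
grasp_force: 60.9
```

>>> send_rows --commands '[0.03, 0, 0, 0.001, 0, 0.03, 0, 0, 0, 0]'

```text
time_s: 40.88
eef_pos: [0.6046, -0.2114, 0.0912]
eef_rot: [0.18, 0.984, 0.0, -0.0]
force: [-0.3, 0.1, -2.7]
width: 0.419
grasp_force: 60.9
```

>>> send_rows --commands '[0.03, 0, 0, 0.001, 0, 0.03, 0, 0, 0, 0]'

```text
time_s: 41.12
eef_pos: [0.6049, -0.2115, 0.0909]
eef_rot: [0.18, 0.984, -0.0, 0.0]
force: [-1.5, 0.8, 0.3]
width: 0.419
grasp_force: 61.2
```

Contact. Release, lift, retreat to the left for a check.

>>> send_rows --commands '[0.045, 0, 0, 0, 0, 0.06, 0, 0, 0, 0, 0.08, 0, 0, 0, 0, 0.085, 0, 0, -0.02, 0, 0.085, 0, 0, -0.04, 0]'

```text
time_s: 41.75
eef_pos: [0.6035, -0.2109, 0.1499]
eef_rot: [0.18, 0.984, 0.0, -0.002]
force: [-0.4, 0.4, 0.6]
width: 0.996
grasp_force: 0.0
```

>>> send_rows --commands '[0.085, 0, 0, -0.05, 0, 0.085, 0, 0, -0.03, 0, 0.085, 0.02, 0.04, 0, 0, 0.085, 0.02, 0.045, 0, 0, 0.085, 0.02, 0.045, 0, 0]'

```text
time_s: 42.38
eef_pos: [0.5949, -0.0675, 0.2324]
eef_rot: [0.181, 0.984, 0.0, 0.001]
force: [1.0, 0.5, -0.1]
width: 0.993
grasp_force: 0.0
```

>>> send_rows --commands '[0.085, 0.02, 0.045, 0, 0, 0.085, 0.02, 0.045, 0, 0, 0.085, 0.02, 0.045, 0, 0, 0.085, 0.01, 0.045, 0, 0, 0.085, 0, 0.04, 0, 0]'

```text
time_s: 43.0
eef_pos: [0.6075, 0.1639, 0.2326]
eef_rot: [0.18, 0.984, 0.0, 0.001]
force: [0.4, -0.1, 1.0]
width: 0.994
grasp_force: 0.0
```

>>> send_rows --commands '[0.085, 0, 0.03, 0, 0, 0.085, 0, 0, 0, 0, 0.085, 0, 0, 0, 0, 0.085, 0, 0, 0, 0]'

```text
time_s: 43.5
eef_pos: [0.6179, 0.189, 0.2309]
eef_rot: [0.181, 0.983, -0.0, 0.0]
force: [0.1, -0.7, 0.7]
width: 0.995
grasp_force: 0.0
```

Run:
```python
from h import *
np.set_printoptions(precision=4,suppress=True)
T=viewer.camera("top");S=viewer.camera("side")
cv2.imwrite("pics/t7.png",T["pixels"]);cv2.imwrite("pics/s7.png",S["pixels"])
a=cv2.resize(T["pixels"][170:290,330:450],None,fx=3.3,fy=3.3,interpolation=cv2.INTER_CUBIC);b=cv2.resize(S["pixels"][120:240,260:380],None,fx=3.3,fy=3.3,interpolation=cv2.INTER_CUBIC)
cv2.imwrite("pics/m7.png",cv2.convertScaleAbs(np.hstack([a,b]),alpha=1.4))
o=lambda lo:(lambda h,s,v:(h>8)&(h<30)&(s>110)&(v>lo))
p=blob(T["pixels"],(390,185,50,45),o(150));q=blob(S["pixels"],(270,125,55,50),o(140))
print("disc",world(T,p,.109),tri(T,cv2.fitEllipse(p.astype(np.float32))[0],S,cv2.fitEllipse(q.astype(np.float32))[0]) if q is not None else "")
f=lambda h,s,v:(h<13)&(s>150)&(v>90)
P=[world(T,blob(T["pixels"],b,f),.112) for b in((340,225,50,33),(330,264,50,40))]
d=P[0][0]-P[1][0];print("shaft",(P[0][0]+P[1][0])/2,np.degrees(np.arctan2(d[1],d[0]))%180,np.linalg.norm(d))
print("casting",world(T,blob(T["pixels"],(298,158,42,48),lambda h,s,v:v>150),.015))
print("bottle",world(T,blob(T["pixels"],(100,230,50,45),lambda h,s,v:(s>150)),.05))
go(.6,0,.2,69)
```

```text
disc (array([ 0.6059, -0.2115]), np.float32(35.670555), np.float32(35.603104), np.float32(33.82981)) (array([ 0.6059, -0.2116,  0.1086]), np.float64(0.0004719793203534522))
shaft [ 0.4767 -0.0959] 157.51449351348478 0.09521583209955943
casting (array([ 0.6699, -0.0015]), np.float32(86.87369), np.float32(58.721767), np.float32(151.17886))
bottle (array([0.4966, 0.4429]), np.float32(70.044846), np.float32(48.30673), np.float32(87.646774))
t43.60 pos [0.6179 0.1891 0.2306] th 69.1 q6 -1.02 w 0.994 F [-0.8 -0.3 -0.1] gf 0 | dx -50.6 dy -183.1 dz 30.6 mm spin 0.1 (spin 1st: [ -51.  -182.9])
```

View pics/m7.png

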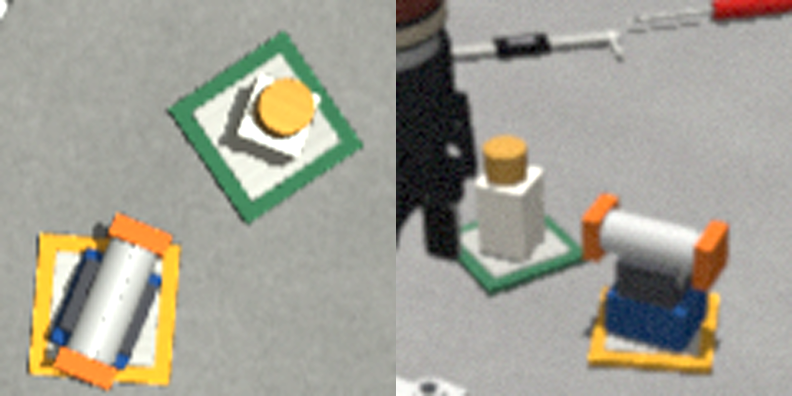

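The top crop shows the disc on the white block (285,107) on the green plate. The shaft stack is square on the yellow plate (108,300). The side crop shows both upright. The measurements are within tolerance and the bystanders have not moved.

```bash
python3 -c "
from rig import env
print(env.hand_in())"
```

```text
the job is handed in; nothing more can be done
None
```

The job is handed in after about 44 s of robot time: the riser, V-block and seated shaft stand on the yellow plate, the ceramic block with the disc on top stands on the green plate, and the bottle and casting are where they were. My last camera check put the shaft, disc and ceramic block within tolerance, but I judged the V-block only by eye and `hand_in` returned no verdict.

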